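# Chock the spare feed rollers in their case and lower the lid

## Task

Put every spare feed roller from the bench into the plywood case, lying on its side across the case, in one snug row with the rollers touching side by side and their ends lined up, and chock the row so that it cannot roll apart: one wooden chock flat on the case floor, square against each end of the row. Only when all are in place, lower the heavy lid gently by pushing it until it is fully shut, without letting it slam, and leave the jar, tape roll and screwdriver where they are.

Things in the scene. Friction and masses are not known exactly. Their poses are not given: they have to be found in the camera images.
- case: Shallow plywood storage case, fixed to the bench, open at the top. Outside 274 (own x) x 214 (own y) x 55 mm high, inside 250 x 190 mm, walls 12 mm, floor 8 mm thick. Origin at the centre of its underside, z up. Own +x points to its far end, roughly away from the robot; own +y to its hinge side, on the robot's left.
- lid (a joint): Angle of the heavy plywood lid (about 0.8 kg, 274 x 230 x 12 mm) hinged along the top of the case's left (own +y) wall; 0 = closed flat on the rim, 1.57 = upright, it starts leaning back outwards at 2.0 to 2.35 rad (stop at 2.6). The hinge is stiff: the lid stays at any angle where it is left (friction about 1.1 N m, weight moment up to about 1.0 N m), so it must be pushed all the way down.
- hinge (a point): Point on the lid's hinge line, at the middle of its length: 107 mm from the case's centre line towards own +y, 55 mm up. The hinge line runs along the case's own x.
- lid_handle (a point): Middle of the round steel bar handle (10 mm thick, 100 mm long, parallel to the hinge) on the lid's outer face: 195 mm from the hinge line along the lid, axis 35 mm clear of the lid's outer face (47 mm from its inner face). Good for opening the lid again.
- lid_edge (a point): Middle of the lid's free edge on its outer face (the face that looks up when closed and outwards when open), 230 mm from the hinge line. When closed the edge overhangs the case's right wall by 16 mm.
- chock1: Wooden chock, one of two alike: a roof-shaped prism, base 50 mm (own x), 56 mm long between its flat end faces (own y), 30 mm high, 8 mm flat ridge along own y; both slopes alike at 55 degrees. About 0.25 kg. Origin at the centre of its underside. When a slope touches a roller that lies parallel to the ridge, their centres are 33 mm apart horizontally. Starts on the bench to the right of the case.
- chock2: Wooden chock, one of two alike: a roof-shaped prism, base 50 mm (own x), 56 mm long between its flat end faces (own y), 30 mm high, 8 mm flat ridge along own y; both slopes alike at 55 degrees. About 0.25 kg. Origin at the centre of its underside. When a slope touches a roller that lies parallel to the ridge, their centres are 33 mm apart horizontally. Starts on the bench to the right of the case.
- roller1: Spare feed roller: plain rubber-covered cylinder, 32 mm diameter, 62 mm long, flat aluminium ends, about 0.16 kg. Origin at its centre, own x along its axis. Starts lying on the bench to the right of the case; 3 or 4 of the four rollers are present, all alike (absent ones read None).
- roller2: Spare feed roller: plain rubber-covered cylinder, 32 mm diameter, 62 mm long, flat aluminium ends, about 0.16 kg. Origin at its centre, own x along its axis. Starts lying on the bench to the right of the case; 3 or 4 of the four rollers are present, all alike (absent ones read None).
- roller3: Spare feed roller: plain rubber-covered cylinder, 32 mm diameter, 62 mm long, flat aluminium ends, about 0.16 kg. Origin at its centre, own x along its axis. Starts lying on the bench to the right of the case; 3 or 4 of the four rollers are present, all alike (absent ones read None).
- roller4: Spare feed roller: plain rubber-covered cylinder, 32 mm diameter, 62 mm long, flat aluminium ends, about 0.16 kg. Origin at its centre, own x along its axis. Starts lying on the bench to the right of the case; 3 or 4 of the four rollers are present, all alike (absent ones read None).
- jar: Bystander: small closed jar, 68 mm diameter, 65 mm tall, standing on the bench; origin at the centre of its underside.
- tape_roll: Bystander: roll of tape lying flat, 100 mm diameter, 25 mm high; origin at the centre of its underside.
- screwdriver: Bystander: screwdriver lying on the bench near the robot; origin near its middle.
Mind the look-alikes: they are no part of the job. What is shaped like the roller3 but red or white is not meant.

How it is judged (in metres and radians):
On the way, in this order (a step that is already met when the one before it is completed fails the run):
1. all rollers present lie in a snug row on the case floor with a chock flat against each end of the row, and the lid is still open (z of roller1 in the frame of case between 0.018 and 0.032 m and z of roller2 in the frame of case between 0.018 and 0.032 m and z of roller3 in the frame of case between 0.018 and 0.032 m and z of roller4 in the frame of case between 0.018 and 0.032 m and angle between the x axis of each of roller1, roller2, roller3, roller4 and the y axis of case, either way round below 0.25 rad and (horizontal distance between roller1 and roller2 below 0.041 m or horizontal distance between roller1 and roller3 below 0.041 m or horizontal distance between roller1 and roller4 below 0.041 m) and (horizontal distance between roller2 and roller1 below 0.041 m or horizontal distance between roller2 and roller3 below 0.041 m or horizontal distance between roller2 and roller4 below 0.041 m) and (horizontal distance between roller3 and roller1 below 0.041 m or horizontal distance between roller3 and roller2 below 0.041 m or horizontal distance between roller3 and roller4 below 0.041 m) and (horizontal distance between roller4 and roller1 below 0.041 m or horizontal distance between roller4 and roller2 below 0.041 m or horizontal distance between roller4 and roller3 below 0.041 m) and z of chock1 in the frame of case between 0.004 and 0.014 m and angle between each of chock1, chock2's own z axis and vertical below 0.15 rad and angle between the x axis of each of chock1, chock2 and the x axis of case, either way round below 0.3 rad and horizontal distance between any of roller1, roller2, roller3, roller4 and chock1 below 0.043 m and z of chock2 in the frame of case between 0.004 and 0.014 m and horizontal distance between any of roller1, roller2, roller3, roller4 and chock2 below 0.043 m and horizontal distance between chock1 and chock2 between 0.12 and 0.178 m and value of joint lid above 1.2 rad), for 0.3 s.
2. the lid is shut (value of joint lid below 0.03 rad), for 0.2 s.
At the end, for the whole second after the job is handed in: Lid within 0.03 rad of shut. Inside, every roller lies on the floor, across within 0.25 rad, its centre within 41 mm of the next; a chock, flat and square within 0.3 rad, stands at each end of the row, within 43 mm of a roller's centre; the chocks are 120 to 178 mm apart. All at rest (z of roller1 in the frame of case between 0.018 and 0.032 m and z of roller2 in the frame of case between 0.018 and 0.032 m and z of roller3 in the frame of case between 0.018 and 0.032 m and z of roller4 in the frame of case between 0.018 and 0.032 m and angle between the x axis of each of roller1, roller2, roller3, roller4 and the y axis of case, either way round below 0.25 rad and (horizontal distance between roller1 and roller2 below 0.041 m or horizontal distance between roller1 and roller3 below 0.041 m or horizontal distance between roller1 and roller4 below 0.041 m) and (horizontal distance between roller2 and roller1 below 0.041 m or horizontal distance between roller2 and roller3 below 0.041 m or horizontal distance between roller2 and roller4 below 0.041 m) and (horizontal distance between roller3 and roller1 below 0.041 m or horizontal distance between roller3 and roller2 below 0.041 m or horizontal distance between roller3 and roller4 below 0.041 m) and (horizontal distance between roller4 and roller1 below 0.041 m or horizontal distance between roller4 and roller2 below 0.041 m or horizontal distance between roller4 and roller3 below 0.041 m) and z of chock1 in the frame of case between 0.004 and 0.014 m and angle between each of chock1, chock2's own z axis and vertical below 0.15 rad and angle between the x axis of each of chock1, chock2 and the x axis of case, either way round below 0.3 rad and horizontal distance between any of roller1, roller2, roller3, roller4 and chock1 below 0.043 m and z of chock2 in the frame of case between 0.004 and 0.014 m and horizontal distance between any of roller1, roller2, roller3, roller4 and chock2 below 0.043 m and horizontal distance between chock1 and chock2 between 0.12 and 0.178 m and linear speed of each of roller1, roller2, roller3, roller4, chock1, chock2 below 0.02 m/s and value of joint lid below 0.03 rad); the robot touches nothing.
It fails at once if the lid slams: it closes faster than 1 rad/s within the last 0.8 rad (value of joint lid below 0.8 rad and velocity of joint lid below -1 rad/s).
It fails at once if the jar is moved by more than 40 mm (distance of jar from where it was at the start of the episode above 0.04 m).
It fails at once if the tape roll is moved by more than 40 mm (distance of tape_roll from where it was at the start of the episode above 0.04 m).
It fails at once if the screwdriver is moved by more than 40 mm (distance of screwdriver from where it was at the start of the episode above 0.04 m).
Of roller1, roller2, roller3, roller4 only 3 to 4 are there at a start; the rules pass over those that are not, and their reading is None.
At some moment in a run one of roller1, roller2, roller3, roller4, chock1, chock2 may be knocked a few centimetres aside while the robot is not near it.
Once in a run the grip may slacken for a moment while it holds something.
It also fails if it takes over 210 s, if anything falls off the work surface, if the arm or the gripper's body presses on something with over 40 N, if the wrist force passes 120 N, or if a joint passes its speed limit or range.

## Robot

A 6-joint arm with a two-finger parallel gripper is mounted at the origin on the work surface. World frame = base frame: x ahead of the robot, y to its left, z up, the work surface at z = 0. Lengths are in mm, angles in rad, forces in N, time in s.
With the tool pointing down it reaches from about 375 to 925 mm from the base axis. Payload 5.7 kg.
Tool frame: the origin (TCP) lies midway between the tips of the shut fingers; the grasp point (between the pads) lies 19 mm behind it; z points along the fingers, y is the direction in which the jaws open and shut (so a half turn about z gives the same grasp; the last joint's range is limited). The gripper opens to 88 mm and grips with 3 to 60 N. Pads are 20 mm wide; open, the fingers measure 115 mm over their backs; the gripper's body (75 mm by 178 mm) begins 61 mm behind the grasp point.
Start: joints at [-1.46, 0.359, 1.51, -0, 1.272, -0.115], TCP at [134.319, -584.74, 222.623] pointing down, gripper open.
Joint ranges: [-2.97, 2.97], [-1.01, 2.36], [0.21, 2.38], [-0.96, 4.11], [0.2, 2.71], [-2.98, 2.98]. Speed limits (rad/s): [2.39, 2.39, 3.14, 3.14, 3.14, 3.14].

## Interface

Orientations are given as a unit quaternion [x, y, z, w].
In Python, from plant import bot gives the robot as it stands. The module is installed in compiled form; this text tells all that it offers. Calls block until the motion is done:
- bot.move_ptp(position, orientation): joint-space move of the TCP to a pose.
- bot.move_straight(position, orientation=None, rate=150, f_stop=None): straight line of the TCP; orientation=None keeps the orientation; rate is the mean speed in mm/s. With f_stop (N) it stops when the force on the tool has changed by that much, and returns True; else False.
- bot.goto_joints(angles): joint-space move.
- bot.gripper_open() and bot.grab(strength=None): open the fingers fully, or close them until they stop; strength is the grip in N (None keeps the last).
- bot.hold(seconds).
- bot.ik(position, orientation): joint angles nearest the present ones, or None.
- bot.observe(): the state.
- bot.read_camera(name): name is "side" or "top" or "wrist"; returns the picture (400x640x3 uint8, blue, green, red); there is no depth.
- bot.camera_info(name): a dict with "fov_y" (degrees; the focal length in pixels is half the picture's height over the tangent of half this angle, whatever the lens; pixels are square), "cx", "cy" (the principal point, pixels), "origin" and "rotation" of the camera in the world; the wrist camera has in their place "tool_from_camera" (4x4, takes a point from camera to tool coordinates, whose origin is the TCP and whose axes are the flange's). Camera axes: x right, y down, z forward; pixel columns grow to the right and rows downward; lengths in mm; the calibration is good to about 2 mm. A picture is of the moment at which its call begins: read the wrist's pose just before it. camera_info takes no time and is no camera call.
A pose or a line that the arm cannot do raises bot.IKError and nothing moves.
- bot.close_job(): hands the job in, once; it reports no verdict.
The state is a dict: "clock": time; "joint_pos": joint angles; "joint_velocities": joint speeds; "joint_torque": joint torques, N m; "ee_pos": TCP position; "tcp_rot": TCP orientation; "force": force on the tool from outside, world axes, zero at the start; "wrist_torque": the same for the moment, N m; "grip_width": finger opening in mm.
Only numpy, scipy, OpenCV 4.12 (cv2) and the standard library are available. Lean on these libraries where they do the work, as an engineer would, in place of code of your own. Each camera call takes 0.05 s, during which the arm holds its last target.

## Working session

There is one attempt and no reset: what is moved stays moved. The work goes in short steps, each a Python script; the robot and the scene stay as the last script left them, time stands still between calls to the robot, and variables do not carry over. Pictures are saved under pics/ and viewed, and the job is handed in when it is done.

```bash
mkdir -p pics; python3 - <<'E'
from plant import bot
import cv2
for n in("top","side","wrist"):
    im=bot.read_camera(n); cv2.imwrite(f"pics/a_{n}.png",im)
    i=bot.camera_info(n); print(n,i)
s=bot.observe();print(s)
E
```

```text
top {'fov_y': 55.72911564650277, 'cx': 320.00284842526406, 'cy': 199.96630777063868, 'origin': array([ 356.37986988,  -83.4597576 , 1221.83258969]), 'rotation': array([ 0.7077122 , -0.70064996,  0.065236  , -0.06306617])}
side {'fov_y': 48.67717313934054, 'cx': 317.10591529094245, 'cy': 199.39152026365036, 'origin': array([105.43440913, 581.31202062, 833.87464401]), 'rotation': array([-0.24571549,  0.88282632, -0.38267512,  0.11747911])}
wrist {'fov_y': 65.37562649901166, 'cx': 317.4050623852081, 'cy': 196.34704998684944, 'tool_from_camera': array([[-6.06772397e-04, -9.70612059e-01, -2.40648837e-01,
         6.56140677e+01],
       [ 9.99999522e-01, -7.73340944e-04,  5.97725468e-04,
        -3.29688816e-01],
       [-7.66263146e-04, -2.40648360e-01,  9.70612065e-01,
        -1.62831075e+02],
       [ 0.00000000e+00,  0.00000000e+00,  0.00000000e+00,
         1.00000000e+00]])}
{'clock': 0.15, 'joint_pos': array([-1.46008126e+00,  3.59344895e-01,  1.51119851e+00, -3.59534596e-06,
        1.27246163e+00, -1.15140989e-01]), 'joint_velocities': array([ 0.00054676, -0.00270945, -0.00319395, -0.00064246,  0.00160536,
        0.0020558 ]), 'joint_torque': array([ 3.77359665e-04, -5.15753603e+01, -2.71009988e+01,  6.74910634e-02,
        3.06399353e-02, -7.97373082e-05]), 'ee_pos': array([ 134.27278091, -584.23892898,  221.99390702]), 'tcp_rot': array([ 9.93630096e-01,  1.12688656e-01, -1.55115728e-07, -7.06192843e-04]), 'force': array([-0.37352145,  0.42447683, -0.48168967]), 'wrist_torque': array([-0.03175664,  0.01040332,  0.04806539]), 'grip_width': 87.91444264301191}
```

View pics/a_top.png

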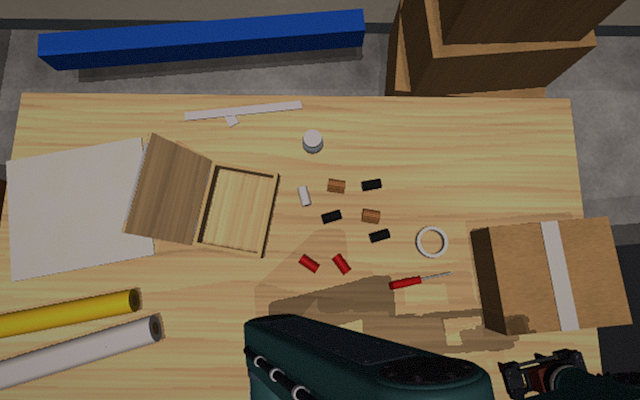

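View pics/a_side.png

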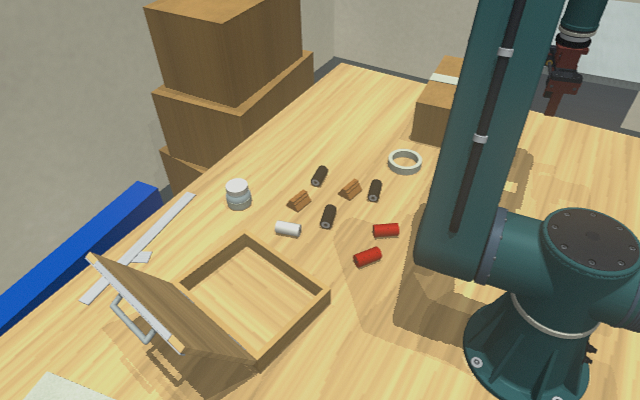

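View pics/a_wrist.png

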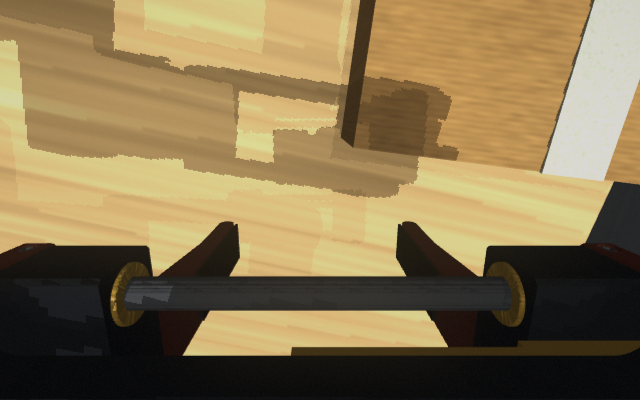

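```bash
cat > h.py <<'E'
from plant import bot
import numpy as np, cv2
from scipy.spatial.transform import Rotation as R
def q(yaw): return [np.cos(yaw/2),np.sin(yaw/2),0.,0.]
def cam(n,st=None):
    i=bot.camera_info(n); f=200/np.tan(np.radians(i['fov_y']/2))
    K=np.array([[f,0,i['cx']],[0,f,i['cy']],[0,0,1.]])
    T=np.eye(4)
    if n=='wrist':
        st=st or bot.observe()
        T[:3,:3]=R.from_quat(st['tcp_rot']).as_matrix();T[:3,3]=st['ee_pos'];T=T@i['tool_from_camera']
    else:
        T[:3,:3]=R.from_quat(i['rotation']).as_matrix();T[:3,3]=i['origin']
    return K,T
def unproj(C,uv,z):
    K,T=C; uv=np.atleast_2d(np.array(uv,float))
    d=np.c_[uv,np.ones(len(uv))]@np.linalg.inv(K).T@T[:3,:3].T
    o=T[:3,3]; return o+d*((z-o[2])/d[:,2])[:,None]
def proj(C,P):
    K,T=C; P=np.atleast_2d(np.array(P,float))
    p=(P-T[:3,3])@T[:3,:3]@K.T; return p[:,:2]/p[:,2:]
def snap(n,name):
    st=bot.observe(); C=cam(n,st); im=bot.read_camera(n); cv2.imwrite(f'pics/{name}.png',im); return im,C
def blobs(im,C,z,lo,hi,amin=60):
    m=cv2.inRange(cv2.cvtColor(im,cv2.COLOR_BGR2HSV),lo,hi)
    out=[]
    for c in cv2.findContours(m,cv2.RETR_EXTERNAL,cv2.CHAIN_APPROX_NONE)[0]:
        if cv2.contourArea(c)<amin: continue
        P=unproj(C,c[:,0,:],z)
        r=cv2.minAreaRect(P[:,:2].astype(np.float32)); M=cv2.moments(c)
        out.append((np.array([M['m10'],M['m01']])/M['m00'],r))
    return out
def show(o):
    for c,((x,y),(w,h),a) in o: print(np.round(c),'xy',round(x,1),round(y,1),'wh',round(w,1),round(h,1),'ang',round(a if w>h else a+90,1))
E
python3 - <<'E'
from h import *
C=cam('top')
for n,u,z in [('r',(372,185),16),('r',(331,216),16),('r',(379,236),16),('ch',(336,186),20),('ch',(371,216),20),('jar',(313,136),65),('tape',(431,242),15),('sd',(405,283),10),('case far L',(214,163),55),('far R',(279,174),55),('nearR',(264,257),55),('nearL',(197,246),55)]:
    print(n,unproj(C,u,z).round(0)[0])
S=cam('side')
print(proj(S,unproj(C,(372,185),16)),proj(S,unproj(C,(264,257),55)))
for z in(250,350,400):
  for yaw in(0,np.pi,-.3):
    print(z,yaw,bot.ik([520,-200,z],q(yaw)))
E
```

```text
r [ 629. -255.   16.]
r [ 526. -122.   16.]
r [ 463. -275.   16.]
ch [ 624. -138.   20.]
ch [ 527. -250.   20.]
jar [777. -62.  65.]
tape [ 446. -441.   15.]
sd [ 317. -355.   10.]
case far L [687. 253.  55.]
far R [653.  45.  55.]
nearR [392.  83.  55.]
nearL [423. 289.  55.]
[[319.82434868 174.85640245]] [[331.928306   283.33683943]]
250 0 [-4.91159543e-01  2.73049803e-01  1.56729988e+00 -4.44089210e-16
  1.30124297e+00  1.07963678e+00]
250 3.141592653589793 [-4.91159543e-01  2.73049803e-01  1.56729988e+00 -4.44089210e-16
  1.30124297e+00 -2.06195587e+00]
250 -0.3 [-4.91159543e-01  2.73049803e-01  1.56729988e+00 -4.44089210e-16
  1.30124297e+00  1.37963678e+00]
350 0 [-4.91159543e-01  2.06449955e-01  1.41329009e+00 -4.44089210e-16
  1.52185261e+00  1.07963678e+00]
350 3.141592653589793 [-4.91159543e-01  2.06449955e-01  1.41329009e+00 -4.44089210e-16
  1.52185261e+00 -2.06195587e+00]
350 -0.3 [-4.91159543e-01  2.06449955e-01  1.41329009e+00 -4.44089210e-16
  1.52185261e+00  1.37963678e+00]
400 0 [-4.91159543e-01  1.86394467e-01  1.32365865e+00 -4.44089210e-16
  1.63153954e+00  1.07963678e+00]
400 3.141592653589793 [-4.91159543e-01  1.86394467e-01  1.32365865e+00 -4.44089210e-16
  1.63153954e+00 -2.06195587e+00]
400 -0.3 [-4.91159543e-01  1.86394467e-01  1.32365865e+00 -4.44089210e-16
  1.63153954e+00  1.37963678e+00]
```

```bash
python3 -c "
import cv2
a=cv2.imread('pics/a_top.png')[120:300,110:470];cv2.imwrite('pics/b1.png',cv2.resize(a,None,fx=2.2,fy=2.2,interpolation=cv2.INTER_CUBIC))
a=cv2.imread('pics/a_side.png')[140:390,60:440];cv2.imwrite('pics/b2.png',cv2.resize(a,None,fx=2.1,fy=2.1,interpolation=cv2.INTER_CUBIC))"
```

```text
(no output)
```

View pics/b1.png

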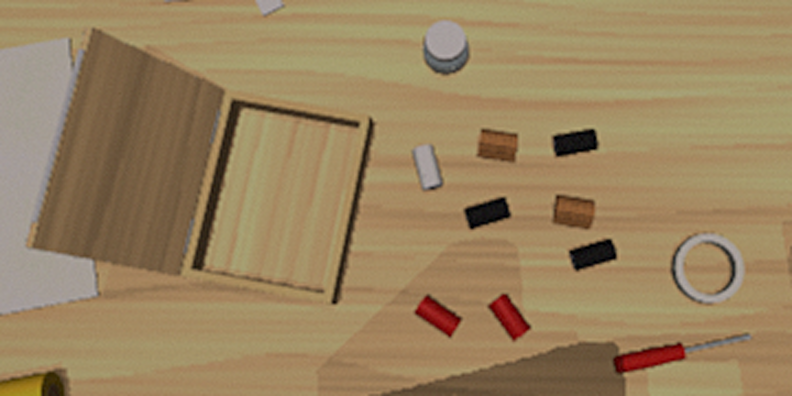

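View pics/b2.png

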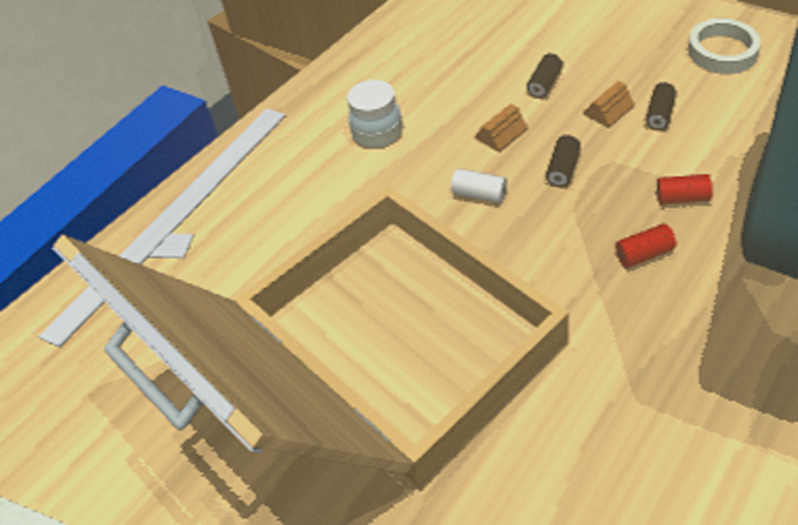

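```bash
python3 - <<'E'
from h import *
bot.move_ptp([560,-190,280],q(-.135)); bot.hold(.3)
im,C=snap('wrist','c1')
show(blobs(im,C,16,(0,0,0),(180,255,60)))
print('chk'); show(blobs(im,C,15,(5,120,60),(14,255,200)))
bot.move_ptp([560,120,300],q(-.135)); bot.hold(.3)
im,C=snap('wrist','c2'); print(bot.observe()['clock'],bot.observe()['ee_pos'])
snap('top','c3')
E
```

```text
[328. 322.] xy 351.6 -165.5 wh 1074.6 363.2 ang 82.2
[273. 199.] xy 524.3 -121.5 wh 31.1 67.8 ang 107.2
[358. 108.] xy 631.4 -254.0 wh 30.7 64.5 ang 100.5
chk
[364. 180.] xy 532.0 -251.3 wh 57.9 41.3 ang 82.2
[273. 119.] xy 629.2 -138.0 wh 58.0 39.0 ang 82.2
4.125 [560.17203714 119.2480998  299.90847623]
```

View pics/c1.png

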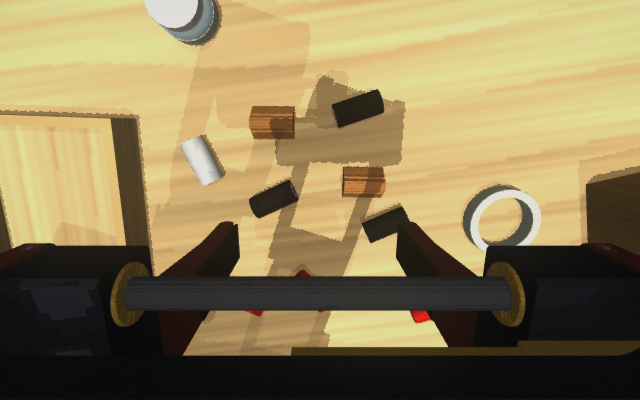

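View pics/c2.png

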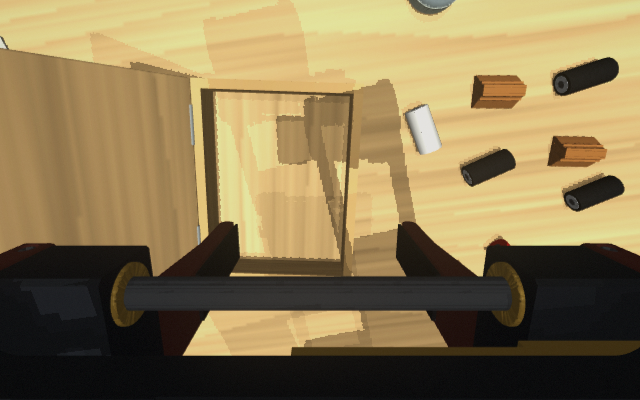

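View pics/c3.png

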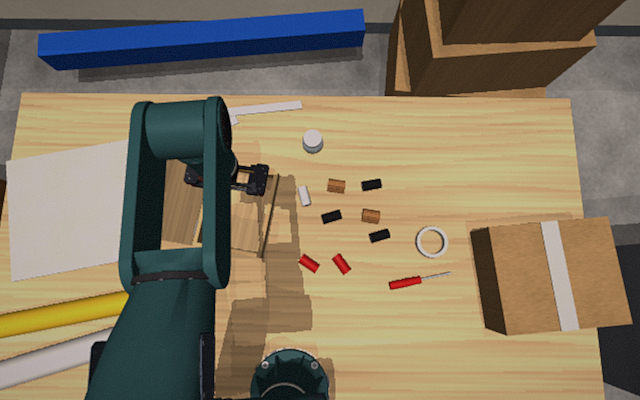

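```bash
python3 -c "
import cv2
a=cv2.imread('pics/c2.png')[65:285,180:370];cv2.imwrite('pics/d1.png',cv2.resize(a,None,fx=2.7,fy=2.7,interpolation=cv2.INTER_CUBIC))
a=cv2.imread('pics/a_top.png')[155:265,190:285];cv2.imwrite('pics/d2.png',cv2.resize(a,None,fx=5,fy=5,interpolation=cv2.INTER_CUBIC))"
```

```text
(no output)
```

View pics/d1.png

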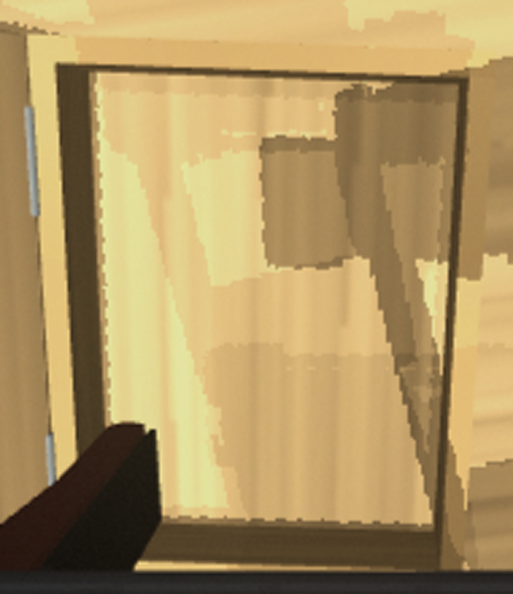

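View pics/d2.png

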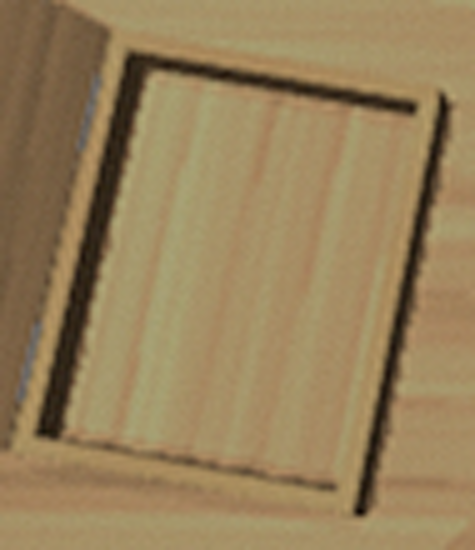

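```bash
python3 - <<'E'
from h import *
from scipy.optimize import least_squares
bot_st=None
st=bot.observe(); Cw=cam('wrist',st); Ct=cam('top')
A,B=125,95
w=[((57,65),(A,B,55)),((467,76),(A,-B,55)),((440,570),(-A,-B,55)),((434,527),(-A,-B,8))]
t=[((127,52),(A,B,55)),((418,110),(A,-B,55)),((347,490),(-A,-B,55)),((35,437),(-A,B,55)),((445,93),(137,-107,55)),((362,512),(-137,-107,55))]
def res(p,sel):
    x,y,a=p; c,s=np.cos(a),np.sin(a); r=[]
    for C,L,f,o,name in ((Cw,w,2.7,(180,65),'w'),(Ct,t,5,(190,155),'t')):
        if name not in sel: continue
        for uv,P in L:
            W=[x+c*P[0]-s*P[1],y+s*P[0]+c*P[1],P[2]]
            r+=list((proj(C,W)[0]-(np.array(uv)/f+o))/(1 if name=='w' else .6))
    return r
for sel in('w','t','wt'):
    R_=least_squares(res,[540,167,-.13],args=(sel,)); print(sel,R_.x,np.round(R_.fun,1))
E
```

```text
w [ 5.42322144e+02  1.76577051e+02 -1.66060240e-01] [-0.7 -0.5  0.3  0.2  0.4 -0.4  0.2  1.1]
t [ 5.40365044e+02  1.73599338e+02 -1.62141869e-01] [ 0.6  0.1  1.2 -2.6 -1.4  1.3  1.4  1.2 -0.4 -1.9 -1.3  1.7]
wt [ 5.41465480e+02  1.75256214e+02 -1.63468022e-01] [ 0.2  0.3  1.2  0.5  1.6 -0.1  1.3  1.3 -0.1 -0.5  0.4 -3.1 -2.4  0.8
  0.4  0.5 -1.2 -2.4 -2.3  1.1]
```

```bash
cat >> h.py <<'E'
from scipy.optimize import minimize
CASE=(541.5,175.5,-.164)
def c2w(x,y,z=0):
    X,Y,a=CASE; return [X+np.cos(a)*x-np.sin(a)*y,Y+np.sin(a)*x+np.cos(a)*y,z]
def w2c(x,y):
    X,Y,a=CASE; dx,dy=x-X,y-Y; return np.cos(a)*dx+np.sin(a)*dy,-np.sin(a)*dx+np.cos(a)*dy
t_=np.linspace(0,2*np.pi,24)
ROL=np.array([[16*np.cos(t),s*31,16+16*np.sin(t)] for t in t_ for s in(-1,1)])   # axis along own y
CHK=np.array([[x,s*28,z] for x,z in((-25,0),(25,0),(4,30),(-4,30)) for s in(-1,1)])
def mask(im,kind):
    h=cv2.cvtColor(im,cv2.COLOR_BGR2HSV)
    m=cv2.inRange(h,(0,0,0),(180,255,62)) if kind=='r' else cv2.inRange(h,(3,125,40),(15,255,225))
    return m
def fit(im,C,kind,x,y,a,zf=0):
    M=ROL if kind=='r' else CHK
    def pts(p):
        c,s=np.cos(p[2]),np.sin(p[2])
        W=np.c_[p[0]+c*M[:,0]-s*M[:,1],p[1]+s*M[:,0]+c*M[:,1],M[:,2]+zf]
        return proj(C,W)
    m=mask(im,kind)
    k=4
    h=pts([x,y,a]); u0,v0=np.maximum(h.min(0)-30,0).astype(int); u1,v1=(h.max(0)+30).astype(int)
    mm=cv2.resize(m[v0:v1,u0:u1],None,fx=k,fy=k,interpolation=cv2.INTER_NEAREST)>0
    def cost(p):
        P=((pts(p)-[u0,v0]+.5)*k).astype(np.float32)
        r=np.zeros(mm.shape,np.uint8); cv2.fillConvexPoly(r,cv2.convexHull(P.astype(np.int32)),1); r=r>0
        return 1-(r&mm).sum()/max(1,(r|mm).sum())
    best=None
    for da in(-.25,0,.25):
        o=minimize(cost,[x,y,a+da],method='Nelder-Mead',options=dict(initial_simplex=[[x,y,a+da],[x+10,y,a+da],[x,y+10,a+da],[x,y,a+da+.2]],xatol=.05,fatol=1e-4,maxiter=250))
        if best is None or o.fun<best.fun: best=o
    return best.x,1-best.fun
E
cat > pick.py <<'E'
from h import *
def pick(kind,x,y,a,name,strength=25):
    for z in(130,):
        bot.move_ptp([x,y,z],q(a)); bot.hold(.25)
        im,C=snap('wrist',name)
        p,iou=fit(im,C,kind,x,y,a); print('fit',p.round(3),'iou',round(iou,2))
    return p,iou
def grasp(p,strength=25,z=4):
    bot.move_ptp([p[0],p[1],80],q(p[2]))
    hit=bot.move_straight([p[0],p[1],z],rate=120,f_stop=12)
    bot.grab(strength); s=bot.observe(); print('hit',hit,'z',s['ee_pos'][2].round(1),'w',s['grip_width'].round(1))
    bot.move_straight([p[0],p[1],150],rate=200); s=bot.observe(); print('lift w',s['grip_width'].round(1),'t',s['clock'])
E
python3 - <<'E'
from pick import *
p,i=pick('c',629,-138,-.135,'e1')
E
```

```text
fit [ 6.26569e+02 -1.38224e+02 -1.44000e-01] iou 0.88
```

View pics/e1.png

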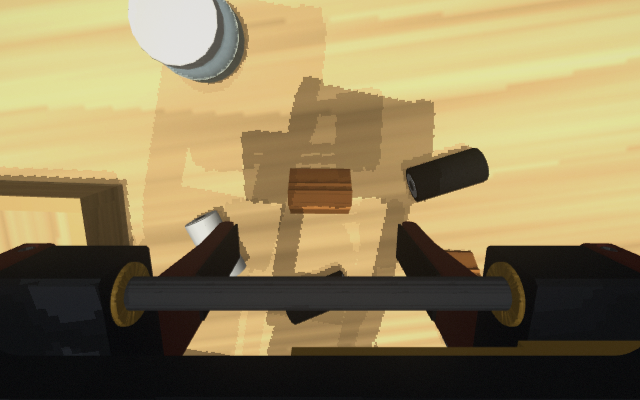

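```bash
cat >> pick.py <<'E'
def place(cx,cy,zt,name,fs=6,push=None):
    a=CASE[2]
    P=lambda z,x=cx:c2w(x,cy,z)
    bot.move_ptp(P(150),q(a)); print('carry w',bot.observe()['grip_width'].round(1))
    bot.move_straight(P(45),rate=200)
    hit=bot.move_straight(P(zt),rate=50,f_stop=fs); s=bot.observe(); print('down',hit,s['ee_pos'].round(1),s['grip_width'].round(1))
    if push is not None:
        z=s['ee_pos'][2]
        hit=bot.move_straight(P(z,push),rate=25,f_stop=5); s=bot.observe(); print('push',hit,'case xy',np.round(w2c(*s['ee_pos'][:2]),1))
    return s
def release(name=None):
    s=bot.observe();x,y,z=s['ee_pos']; bot.gripper_open(); bot.move_straight([x,y,150],rate=200); bot.hold(.2)
    if name: snap('wrist',name)
    print('t',bot.observe()['clock'])
E
python3 - <<'E'
from pick import *
grasp([626.6,-138.2,-.144])
place(98,-5,11,'')
release('f1')
E
```

```text
Traceback (most recent call last):
  File "pick.py", line 11, in grasp
    bot.grab(strength); s=bot.observe(); print('hit',hit,'z',s['ee_pos'][2].round(1),'w',s['grip_width'].round(1))
                                                                                         ^^^^^^^^^^^^^^^^^^^^^
AttributeError: 'float' object has no attribute 'round'
```

```bash
sed -i "s/s\['grip_width'\].round(1)/round(float(s['grip_width']),1)/g; s/bot.observe()\['grip_width'\].round(1)/round(float(bot.observe()['grip_width']),1)/" pick.py
python3 - <<'E'
from pick import *
s=bot.observe(); x,y,z=s['ee_pos']; print(x,y,z,s['grip_width'])
bot.move_straight([x,y,150],rate=200)
place(98,-5,11,'')
release('f1')
im,C=snap('wrist','f1')
x,y,_=c2w(98,-5); p,i=fit(im,C,'c',x,y,CASE[2],8); print(p,i,w2c(p[0],p[1]))
E
```

```text
626.7113047954808 -138.29621848350823 4.2573102150603725 55.879213564464806
carry w 55.4
down True [636.6 154.5  12. ] 55.7
t 12.4667
[ 6.36572946e+02  1.54637619e+02 -1.38138883e-01] 0.8480632211690031 (np.float64(97.20338229482758), np.float64(-5.060288743616013))
```

View pics/f1.png

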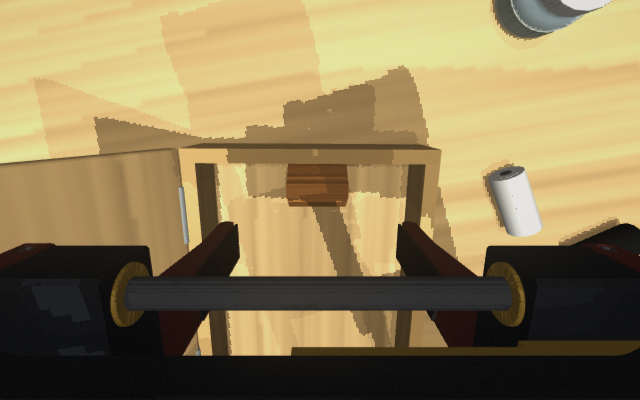

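```bash
python3 - <<'E'
from pick import *
p,i=pick('r',631.4,-254,.183,'g1')
if i>.7:
    grasp(p)
    place(98-33-4,-5,10.5,'',push=70)
    release('g2')
E
```

```text
fit [ 6.31037e+02 -2.52688e+02  1.91000e-01] iou 0.96
hit False z 4.5 w 61.9
lift w 62.0 t 16.8417
carry w 61.8
down True [600.3 160.6  12.1] 62.2
push True case xy [60.5 -5.2]
t 21.5917
```

View pics/g2.png

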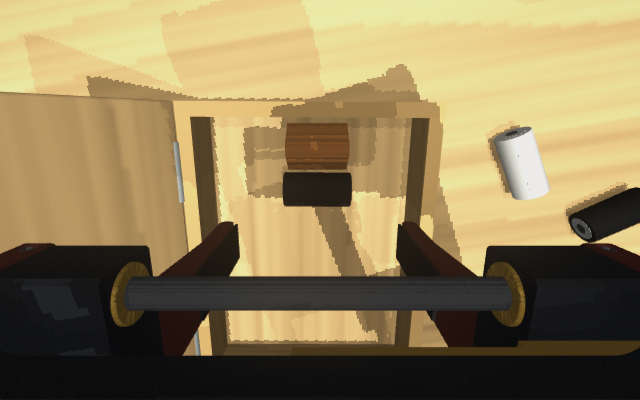

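View pics/g1.png

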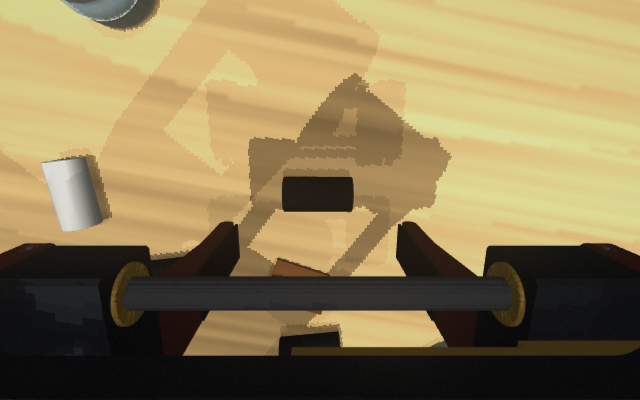

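```bash
python3 - <<'E'
from pick import *
p,i=pick('r',524.3,-121.5,.3,'h1')
if i>.7:
    grasp(p)
    place(27,-5,10.5,'')
    release('h2')
E
```

```text
fit [ 5.24565e+02 -1.22753e+02  3.01000e-01] iou 0.97
hit False z 4.4 w 62.0
lift w 62.0 t 25.525
carry w 61.6
down True [566.9 166.5  35. ] 62.3
t 29.275
```

View pics/h2.png

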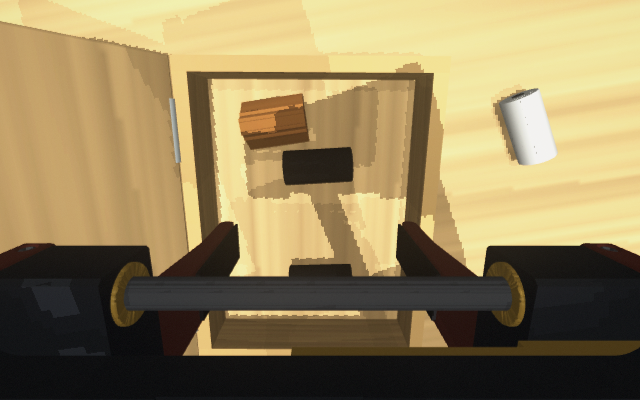

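```bash
python3 - <<'E'
from pick import *
st=bot.observe()
bot.move_ptp(c2w(-10,-5,230),q(CASE[2])); bot.hold(.3)
im,C=snap('wrist','i1')
for k,u,zf in(('c',(-70,0),8),):pass
for n,kind,g in(('chock','c',(88,22)),('r1','r',(61,-5)),('r2','r',(5,-5))):
    x,y,_=c2w(*g); p,i=fit(im,C,kind,x,y,CASE[2],8); print(n,p.round(2),round(i,2),np.round(w2c(p[0],p[1]),1))
E
```

```text
chock [ 6.3206e+02  1.9474e+02 -1.0000e-02] 0.86 [86.2 33.8]
r1 [ 5.8883e+02  1.6265e+02 -1.2000e-01] 0.95 [48.8 -4.9]
r2 [ 5.8921e+02  1.6243e+02 -1.2000e-01] 0.97 [49.2 -5.1]
```

View pics/i1.png

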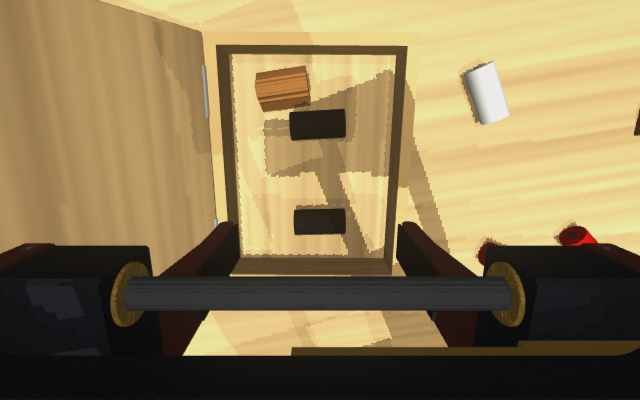

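```bash
python3 - <<'E'
from pick import *
C=cam('top')
for th in(2.0,2.1,2.2,2.3,2.4):
    e=unproj(C,(152,134),55+230*np.sin(th))[0]; print(th,w2c(e[0],e[1])[1].round(0),107-230*np.cos(th))
im=cv2.imread('pics/i1.png'); Cw=cam('wrist')
g=unproj(Cw,(320,221),24)[0]; p,i=fit(im,Cw,'r',g[0],g[1],CASE[2],8); print('r2',p,i,w2c(p[0],p[1]))
# chock fit again w/ different start
x,y,_=c2w(86,30); p,i=fit(im,Cw,'c',x,y,-.05,8); print(p,i,w2c(p[0],p[1]))
E
```

```text
2.0 211.0 202.71377240584275
2.1 216.0 223.11460405796726
2.2 223.0 242.35525696872955
2.3 230.0 260.24348489435954
2.4 239.0 276.6005545744864
r2 [ 4.73595166e+02  1.78986645e+02 -1.60031291e-01] 0.9251121698505944 (np.float64(-67.56294420873971), np.float64(-7.646677884889691))
[ 6.33229239e+02  1.94740790e+02 -1.80511680e-02] 0.8610642581206812 (np.float64(87.35706317436488), np.float64(33.95886949923897))
```

```bash
python3 - <<'E'
from pick import *
x,y,_=c2w(87,25); a=-.09
bot.move_ptp([x,y,120],q(a))
bot.move_straight([x,y,60],rate=150)
hit=bot.move_straight([x,y,12.5],rate=60,f_stop=10); s=bot.observe(); print(hit,s['ee_pos'],s['force'])
if not hit:
    bot.grab(25); s=bot.observe(); print('w',s['grip_width'],s['force'])
    bot.move_straight([x,y,60],rate=100)
    X=c2w(98,-5,60); bot.move_straight(X,q(CASE[2]),rate=100)
    X=c2w(98,-5,12.5); bot.move_straight(X,rate=60); s=bot.observe(); print('w',s['grip_width'],s['force'])
    release('j1')
E
```

```text
False [631.68619475 186.04819701  12.68888676] [ 0.0780159  -0.22115034 -0.27174454]
w 55.826269951370044 [-0.15223253  2.5075245   3.08694786]
w 55.88449807119921 [-4.57160905 -0.37137264  5.26635342]
t 36.6083
```

View pics/j1.png

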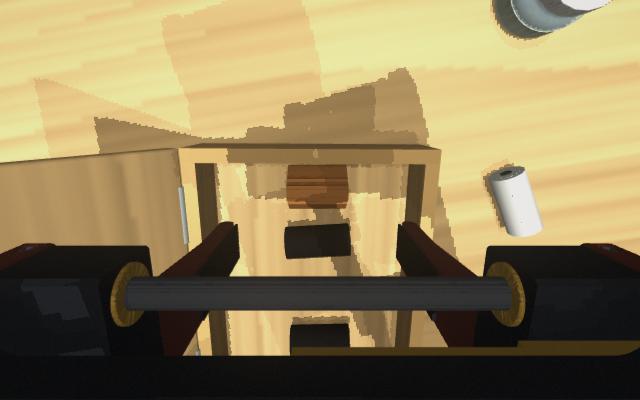

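```bash
cat >> pick.py <<'E'
def see(name,gs,cx=0,zf=8):
    bot.move_ptp(c2w(cx,-5,230),q(CASE[2])); bot.hold(.3)
    im,C=snap('wrist',name); out=[]
    for kind,gx,gy in gs:
        x,y,_=c2w(gx,gy); p,i=fit(im,C,kind,x,y,CASE[2],8); c=np.round(w2c(p[0],p[1]),1); print(kind,c,'dyaw',round(p[2]-CASE[2],2),'iou',round(i,2)); out.append((*c,p[2]))
    return out
def shift(c,tx,ty=-5):
    x,y,_=c2w(c[0],c[1]); 
    bot.move_ptp([x,y,90],q(c[2])); hit=bot.move_straight([x,y,12.5],rate=90,f_stop=12)
    if hit: print('HIT',bot.observe()['ee_pos']); return
    bot.grab(25); print('w',round(float(bot.observe()['grip_width']),1))
    bot.move_straight([x,y,20],rate=60)
    bot.move_straight(c2w(tx,ty,20),q(CASE[2]),rate=80); bot.move_straight(c2w(tx,ty,12.3),rate=40); bot.hold(.3)
    print('w',round(float(bot.observe()['grip_width']),1),'f',bot.observe()['force'].round(1))
    bot.gripper_open(); bot.hold(.2); bot.move_straight(c2w(tx,ty,90),rate=150)
E
python3 - <<'E'
from pick import *
o=see('k1',[('r',49,-5),('r',-67,-7)],-10)
shift(o[0],63.5)
shift(o[1],30.5)
see('k2',[('c',98,-5),('r',63,-5),('r',31,-5)],-10)
print(bot.observe()['clock'])
E
```

```text
r [45.3 -5.3] dyaw 0.06 iou 0.94
r [-67.9  -7.4] dyaw 0.01 iou 0.93
w 62.1
w 61.9 f [-1.6 -0.4  4.3]
w 61.9
w 62.1 f [-0.   0.4  5. ]
c [94.8 -5.3] dyaw -0.0 iou 0.78
r [63.1 -5. ] dyaw -0.0 iou 0.51
r [63.4 -4.8] dyaw -0.0 iou 0.51
49.3667
```

View pics/k2.png

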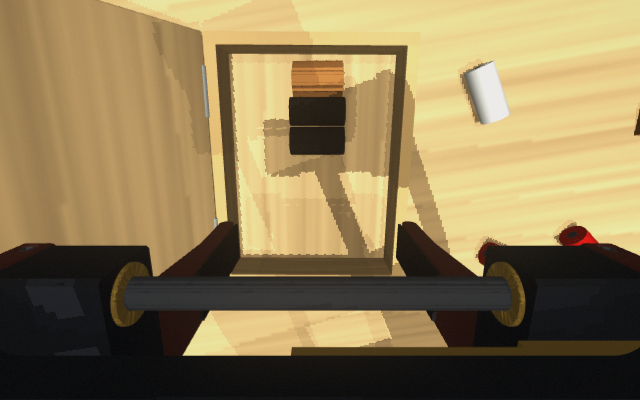

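Chock (318,78) and two rollers (317,111), (317,141) are in a snug row. Next is the third roller.

```bash
python3 - <<'E'
from pick import *
p,i=pick('r',463,-275,.3,'l1')
print(i)
if i>.8:
    grasp(p)
    bot.move_ptp(c2w(-2,-5,120),q(CASE[2])); print(bot.observe()['grip_width'])
    bot.move_straight(c2w(-2,-5,12.3),rate=80); bot.hold(.3); print(bot.observe()['grip_width'],bot.observe()['force'])
    bot.gripper_open(); bot.hold(.2); bot.move_straight(c2w(-2,-5,90),rate=150)
    see('l2',[],-10); print(bot.observe()['clock'])
E
```

```text
fit [ 4.65208e+02 -2.76070e+02  2.92000e-01] iou 0.96
0.9639195879381908
hit False z 4.4 w 61.7
lift w 61.7 t 53.8667
61.70485818890615
62.05302346597439 [-0.01880117  0.04809531 -0.66197717]
59.7667
```

View pics/l1.png

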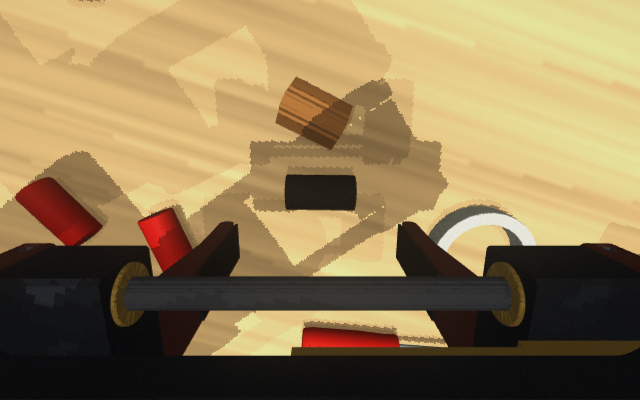

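View pics/l2.png

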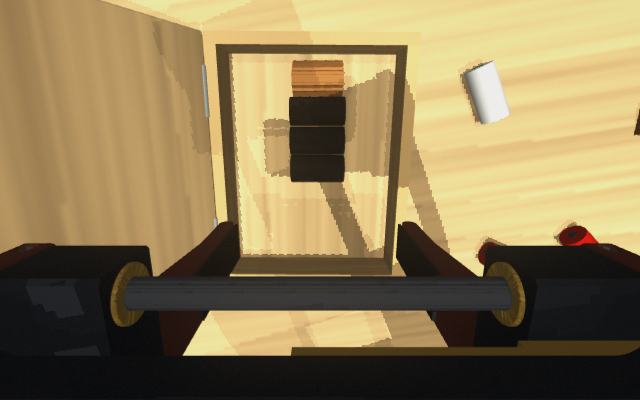

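```bash
python3 - <<'E'
from pick import *
p,i=pick('c',527,-250,-.14,'m1')
if i>.75:
    grasp(p)
    bot.move_ptp(c2w(-42,-5,120),q(CASE[2])); print(bot.observe()['grip_width'])
    bot.move_straight(c2w(-42,-5,13.2),rate=80); bot.hold(.3); s=bot.observe(); print(s['grip_width'],s['force'])
    hit=bot.move_straight(c2w(-32,-5,13.0),rate=20,f_stop=5); s=bot.observe(); print(hit,s['force'],w2c(*s['ee_pos'][:2]))
    x,y,_=s['ee_pos']
    bot.move_straight([x,y,12.3],rate=20); bot.hold(.2)
    bot.gripper_open(); bot.hold(.2); bot.move_straight([x,y,90],rate=150)
    see('m2',[('c',98,-5),('c',-36,-5)],-40); print(bot.observe()['clock'])
E
```

```text
fit [ 5.27726e+02 -2.50138e+02 -1.43000e-01] iou 0.88
hit False z 4.3 w 56.1
lift w 55.9 t 64.25
55.991759616550134
56.08939007447776 [-0.19916516  0.40656643 -2.57031291]
False [-4.54639154  0.60179868 -4.38763394] (np.float64(-33.151736502790676), np.float64(-5.334059551304611))
c [100.   -5.3] dyaw -0.03 iou 0.75
c [-34.2  -4.8] dyaw -0.04 iou 0.75
71.225
```

View pics/m2.png

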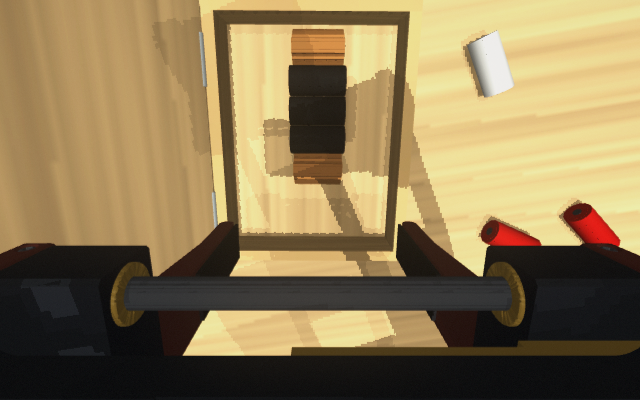

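```bash
cat > lid.py <<'E'
from pick import *
XL=-95; Y=CASE[2]+np.pi/2
def tcp(th,r=205,h=10):
    if th>np.pi/2:
        return c2w(XL,107-230*np.cos(th)+12*np.sin(th)+h, 55+230*np.sin(th)+12*np.cos(th)-25)
    return c2w(XL,107-r*np.cos(th)+12*np.sin(th)+h, 55+r*np.sin(th)+12*np.cos(th))
E
python3 - <<'E'
from lid import *
for th in(2.2,2.05,1.5,1,.5,0): print(th,np.round(tcp(th)),np.round(bot.ik(tcp(th),q(Y)),2))
s=bot.observe(); x,y,z=s['ee_pos']
bot.grab(20)
bot.move_straight([x,y,360],rate=250)
bot.move_ptp(c2w(XL,268,360),q(Y))
bot.move_straight(c2w(XL,268,228),rate=120,f_stop=6)
print(bot.observe()['ee_pos'],bot.observe()['force'],bot.observe()['grip_width'],bot.observe()['clock'])
snap('side','n1');snap('top','n2')
E
```

```text
2.2 [491. 450. 209.] [ 0.64  0.46  1.37 -0.    1.3   0.8 ]
2.05 [486. 422. 229.] [ 0.61  0.42  1.4  -0.    1.32  0.77]
1.5 [466. 304. 260.] [ 0.45  0.26  1.55 -0.    1.32  0.62]
1 [450. 207. 234.] [ 0.29  0.2   1.71 -0.    1.23  0.46]
0.5 [438. 135. 164.] [ 0.15  0.23  1.88 -0.    1.04  0.31]
0 [433. 104.  67.] [ 0.08  0.37  2.   -0.    0.77  0.24]
[492.0498959  455.7841368  228.97496493] [-0.06514342  0.52267331  0.24946484] 0.24914440446320704 75.5583
```

View pics/n1.png

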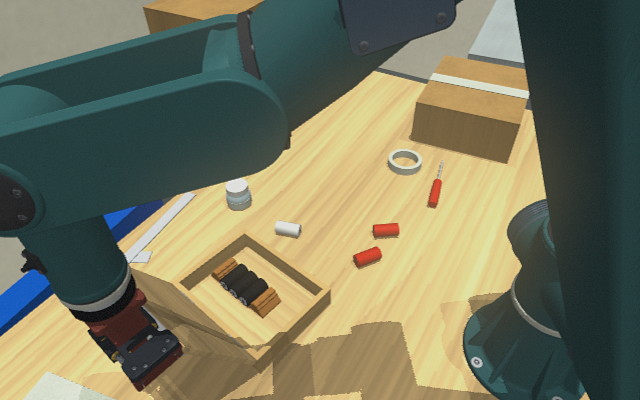

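View pics/n2.png

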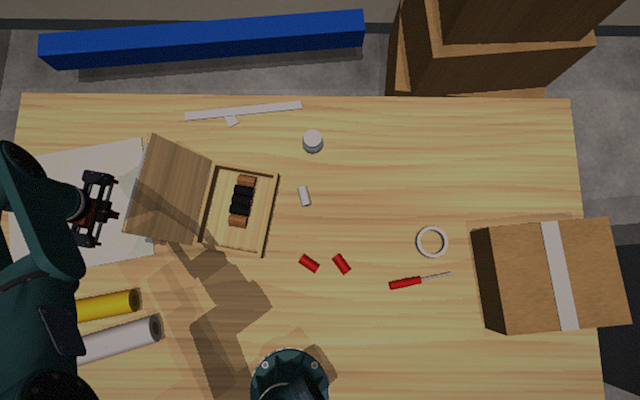

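```bash
python3 - <<'E'
from lid import *
hit=bot.move_straight(c2w(XL,205,228),rate=50,f_stop=4); s=bot.observe(); e=s['ee_pos']; print(hit,np.round(w2c(e[0],e[1]),1),e[2],s['force'].round(1))
from scipy.optimize import brentq
yc=w2c(e[0],e[1])[1]-10
th=brentq(lambda t:107-230*np.cos(t)+12*np.sin(t)-yc,1.5,2.6); print('theta',th)
if hit:
    t=th
    while t>1.2:
        t-=.12; bot.move_straight(tcp(t),rate=50); s=bot.observe(); print(round(t,2),s['force'].round(1))
    snap('side','o1');snap('top','o2'); print(s['clock'])
E
```

```text
True [-95.  238.9] 228.26482357463823 [0.5 0.9 1.7]
theta 2.0765289556309616
1.96 [-0.7  6.2  5. ]
1.84 [-0.8  5.7  4.1]
1.72 [-0.9  6.   2.2]
1.6 [-1.5  3.2  2.4]
1.48 [ 0.1  2.5 -1.4]
1.36 [-0.5  1.6  0.2]
1.24 [-1.   0.4 -0.1]
1.12 [-0.8 -0.2 -0.2]
81.7333
```

View pics/o1.png

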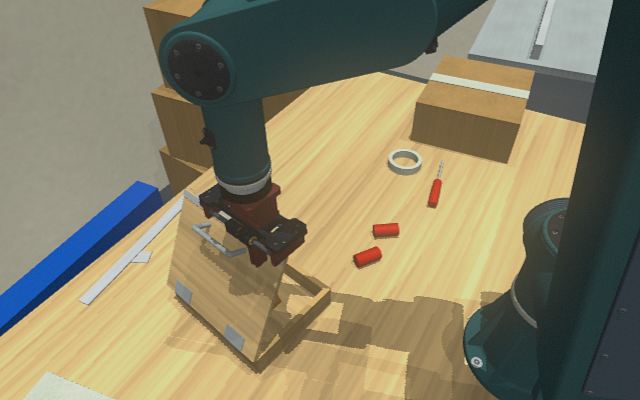

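View pics/o2.png

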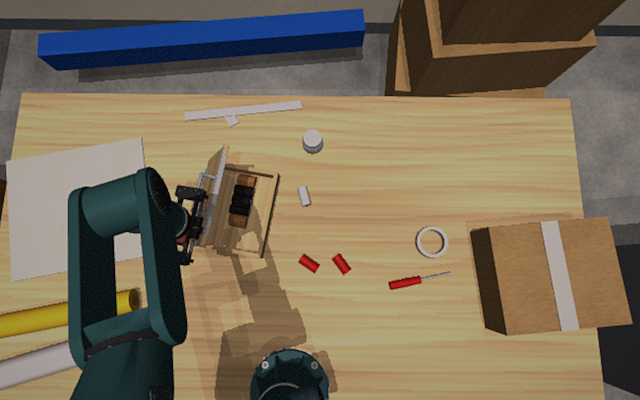

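```bash
python3 - <<'E'
from lid import *
t=1.1165
while t>.12:
    t-=.1; bot.move_straight(tcp(t),rate=35); s=bot.observe(); print(round(t,2),s['force'].round(1))
p=tcp(0); p[2]=62
hit=bot.move_straight(p,rate=20,f_stop=18); s=bot.observe(); print(hit,s['ee_pos'].round(1),s['force'].round(1),s['clock'])
bot.hold(.2); snap('side','p1')
E
```

```text
1.02 [0.6 1.5 0.1]
0.92 [-0.3 -0.1  0.4]
0.82 [ 0.9 -0.7 -0.5]
0.72 [-0.3  0.1  0.3]
0.62 [-0.8  0.6  0.3]
0.52 [ 0.4 -0.6 -0.2]
0.42 [ 0.3 -0.1 -0.3]
0.32 [ 0.6 -0.   0.6]
0.22 [0.  0.7 0.1]
0.12 [-0.   1.4  0. ]
True [433.7 104.8  67.3] [-2.  -0.4  8.6] 90.2583
```

View pics/p1.png

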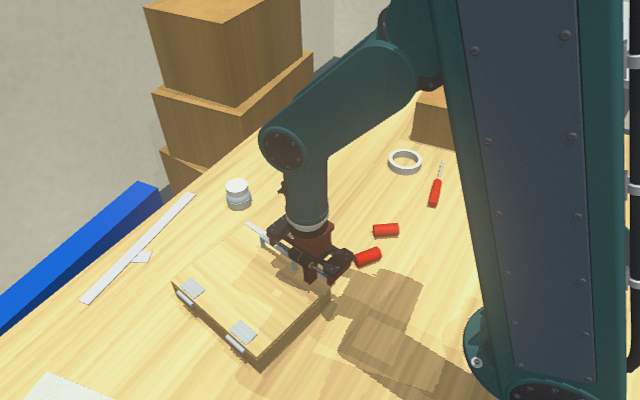

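```bash
python3 - <<'E'
from lid import *
p=tcp(0); p[2]=61
hit=bot.move_straight(p,rate=15,f_stop=25); s=bot.observe(); print(hit,s['ee_pos'].round(1),s['force'].round(1)); bot.hold(.3)
print(bot.observe()['force'])
p[2]=200; bot.move_straight(p,rate=100)
bot.move_ptp([480,-150,300],q(Y)); bot.hold(.3); snap('side','q1');snap('top','q2'); s=bot.observe(); print(s['force'],s['clock'])
a=cv2.imread('pics/q1.png')[190:380,140:360];cv2.imwrite('pics/q3.png',cv2.resize(a,None,fx=3,fy=3,interpolation=cv2.INTER_CUBIC))
E
```

```text
True [433.6 104.7  67.3] [-1.   0.4  8.5]
[-0.82014375  0.95119108  8.51690802]
[0.15966117 0.16482149 0.34271426] 93.9917
```

View pics/q3.png

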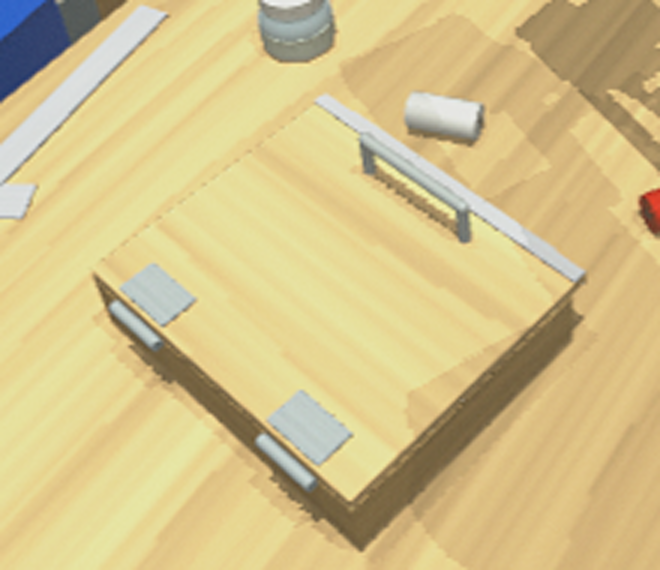

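View pics/q2.png

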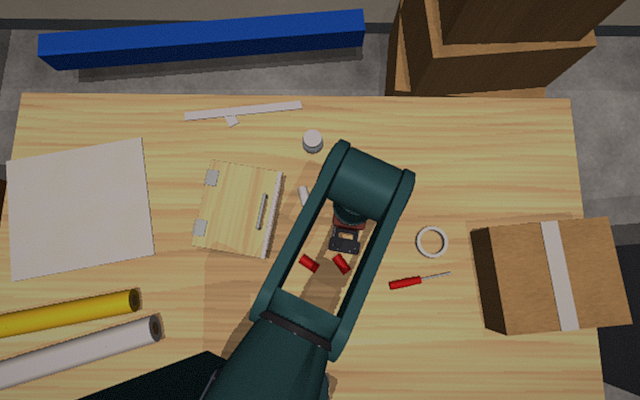

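```bash
python3 -c "
from plant import bot
bot.close_job()"
```

```text
the job is handed in; nothing more can be done
```

The three black rollers and both chocks are in the case and the lid is shut. I handed the job in at about 94 s. No verdict was reported.

- **Count:** Only three black rollers were on the bench; the fourth was absent. I left the red and white look-alikes where they were.
- **Mishap on the way:** With two rollers in, the far chock was found knocked aside and turned inside the case. In the same step I released a roller about 23 mm too high, because the force stop tripped early, and it rolled away. I put the chock back and regrasped both rollers.
- **Row check with the lid open:** The rollers were touching and their ends lined up. The chocks measured about 134 mm apart and square to within 0.04 rad. A snug row would be 130 mm, so up to about 4 mm of slack remains. The image fits for the chocks were only fair (overlap 0.75), and I did not measure the individual rollers in the final row.
- **Lid:** I pushed it down with the closed fingers at about 0.2 rad/s on average. Below about 1.2 rad I felt almost no contact force, so I cannot say the fingers were touching it all the way down. It then met a hard stop at tool height 67.3 mm (67 mm expected), and a second, harder push did not move it further.
- **Last pictures:** The lid looked flat on the rim. The jar, tape roll and screwdriver looked where they started, and the robot was clear of everything. I did not look inside again after shutting the lid.

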